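# Seat the converter module under its retaining block and bolt it in

### The arm

A 6-joint arm with a two-finger parallel gripper is mounted at the origin on the work surface. World frame = base frame: x ahead of the robot, y to its left, z up, the work surface at z = 0. Lengths are in m, angles in rad, forces in N, time in s.
With the tool pointing down it reaches from about 0.375 to 0.975 m from the base axis. Payload 3.8 kg.
Tool frame: the origin (TCP) lies at the very end of the fingers, on their centre line; the grasp point (between the pads) lies 19 mm behind it; z points along the fingers, y is the line along which they close (so a half turn about z gives the same grasp; the last joint's range is limited). The gripper opens to 85 mm and grips with 20 to 120 N. Pads are 22 mm wide; open, the fingers measure 114 mm over their backs; the gripper's body (76 mm by 85 mm) begins 54 mm behind the grasp point. The pads swing forward as they close: fully open they stand 13 mm farther back than shut.
Start: joints at [-1.357, 0.264, 1.604, -0, 1.274, -0.037], TCP at [0.168, -0.654, 0.231] pointing down, gripper open.
Joint ranges: [-2.63, 2.63], [-0.94, 2.18], [0.31, 2.57], [-1.31, 4.45], [0, 2.66], [-2.55, 2.55]. Speed limits (rad/s): [2.57, 2.57, 3.14, 3.14, 3.14, 3.14].

### API

Orientations are given as a rotation vector (axis times angle).
In Python, from workcell import monitor, viewer, workorder gives the robot as it stands.
- The arm moves only by the tool jog_arm, never from a script. Its argument "commands" is a list of rows, each an object with "travel": the shift along the tool's x, y, z in mm, a list of three; "rot": the turn, a rotation vector about the tool's x, y, z in degrees, a list of three; "claw": the closure in counts, from 0 (fully open) to 255 (shut). A call has exactly 5 rows; each row shifts and turns the commanded pose from where the row before left it, along the tool's axes as they then stand; what a row does not reach is not made up. A row lasts 1/10 s, in which the tool goes at most 50 mm and 8.59 degrees, less where a joint would pass 70% of its speed; a pose out of reach is approached as far as the arm can. A call is refused whole if a number of a shift passes 50 or a number of a turn 8.59, either way. A call with a gripper value outside its range is refused whole. The fingers move at their own pace and stop on an object; "force" is the grip in N (left out, the last holds). Time passes only in rows, so rows that do not move let the fingers close, or fill a call up. It gives the time, the measured TCP pose, the force, the opening and the grip force at its end, in the units of the state.
- monitor.read_state(): the state, without advancing time (a new reading comes with each control period).
- viewer.read_camera(name): name is "scene" or "side" or "wrist"; returns a dict with "color" (420x560x3 uint8, blue, green, red), "camera_matrix" (3x3 intrinsics, pixels), "R" (3x3) and "t" (3): a world point X has camera coordinates R X + t. Camera axes: x right, y down, z forward; pixel columns grow to the right and rows downward; lengths in m; the calibration is good to about 2 mm. A picture is of the moment at which its call begins. There is no depth.
- workorder.finish_job(): hands the job in; it is judged then, once.
The state is a dict: "time": time; "q": joint angles; "joint_vel": joint speeds; "joint_torque": joint torques, N m; "tool_pos": TCP position; "tcp_rot": TCP orientation; "wrist_force": force on the tool from outside, world axes, zero at the start; "torque": the same for the moment, N m; "width": opening from 0.0 (shut) to 1.0 (fully open); "grip_force": force on a finger pad.
Only numpy, scipy, OpenCV 4.12 (cv2) and the standard library are available. Lean on these libraries where they do the work, as an engineer would, in place of code of your own. Each camera call takes 0.05 s, during which the arm holds its last target. There are 200 camera calls.

### The job

Fit the converter module with the tongue into the open chassis: lay it on the deck in front of the low steel retaining block, slide its tongue sideways in under the overhang and past the spring ball, and press it firmly home against the stop. Only then shoot the bolt all the way across behind it and let go. Work by feel, never dropping, jamming or ramming the module (no more than 40 N against the chassis and what is on it), and leave everything else where it is.

Things in the scene. Friction and masses are not known exactly. Their poses are not given: they have to be found in the camera images.
- chassis: Open grey instrument chassis, fixed. Flat deck, x -120 to 120, y -150 to 180 mm, its top 10 mm above the origin (at the underside, on the 2 mm mat). The module goes in along +y; home, it has the chassis's axes, its origin at x = 0, z = 10 mm, y within 6 mm of 0 (where the mount was screwed down). Deck free for it: x -33 to 80, y -150 to 40 mm. Board 35 mm high at y > 105, terminals at x > 83.
- module: Converter, 0.3 to 0.54 kg: finned case 50 (x) by 90 (y) by 42 mm high. Origin: centre of the case's underside. Tongue 36 wide, 5 thick, at the bottom of the +y end out to y = 61 mm, sloping to a 2 mm nose; rear flange 50 x 5 mm out to y = -57. A sprung ball in the pocket raises the push to 6-10 N at 6 to 3 mm short of home, then 5-8 N drag, then the stop. Unheld, it tips up if pushed above 20 mm.
- bolt (a joint): Travel (m) of the sliding bolt along chassis +x: 0 to 0.003 at the start (withdrawn, nose 3 mm or more beside the module's way), 0.032 at its end stop (shot across behind the module's rear flange; 1 mm to spare if the module is home, but it jams on the flange if the module is more than about 2 mm short). 2 N friction, stays where left. Bar 10 mm square, 1 to 11 mm above the deck.
- spare: Bystander that looks like the module: same case, but four mounting ears on the long sides (74 mm across) and no tongue. Origin at the centre of the underside. It and the module may have changed places. Leave it.
- heatsink: Bystander: loose finned heat sink 36 x 30 x 18 mm lying on the chassis deck on the robot's side of the retaining block. Origin at the centre of its underside.
- screwdriver: Bystander: screwdriver 190 mm long lying on the mat along its x.
- screw_pot: Bystander: steel screw bowl, 56 mm across, 32 mm high.
- flux_bottle: Bystander: white plastic bottle, 44 mm across, 100 mm high.
- wire_reel: Bystander: grey reel standing on its flange, 64 mm across, 40 mm high.
- spanner: Bystander: spanner 140 mm long lying on the mat along its x.
- pocket_place (a point): Nominal middle of the pocket mouth, on the deck (chassis x 0, y 47 mm). The retaining block (66 wide, 28 deep, 13 mm high, plunger to 25) is slotted, up to 6 mm off either way along y: to be felt. Pocket opens to -y: 45 mm wide at the mouth, 39 from 6 mm in, 6.5 high above the deck, 14 deep to the hard stop (stop_wall; its centre 68 mm in y from the home module's origin). Axes as the chassis.
- knob_place (a point): Nominal foot, on the deck (chassis x -72, y -63 mm), of the upright bolt knob, 14 mm across, 15 to 39 mm above the deck. On the same mount as the block, so off along y by the same up to 6 mm. Push it along chassis +x from its -x side, or pinch it. Guide straps 15 mm high 22 mm behind and 38 mm ahead of it; a 2 mm thick strip at x -54 to -34 mm joins it to the block. Axes as the chassis.

How it is judged:
On the way:
1. the module, flat on the deck under the overhang, is pressed home against the stop (within 1.5 mm, 4 N or more on it) while the bolt is still withdrawn (distance between module and stop_wall below 0.0698 m and angle between the y axis of module and the y axis of chassis, either way round below 0.08 rad and x of module in the frame of chassis between -0.003 and 0.003 m and z of module in the frame of chassis between 0.0085 and 0.0115 m and contact force between module and stop_wall above 4 N and value of joint bolt below 0.008 m), for 0.05 s.
At the end, for the whole second after the job is handed in: The module lies flat and at rest on the deck under the retaining block, its tongue within 1.5 mm of the stop, within 3 mm of the middle and square within 0.08 rad, and the bolt is shot at least 28 of its 32 mm across behind it (distance between module and stop_wall below 0.0698 m and angle between the y axis of module and the y axis of chassis, either way round below 0.08 rad and x of module in the frame of chassis between -0.003 and 0.003 m and z of module in the frame of chassis between 0.0085 and 0.0115 m and angle between module's own z axis and vertical below 0.04 rad and value of joint bolt above 0.028 m and linear speed of module below 0.01 m/s); the robot touches nothing.
It fails at once if the module is pressed, jammed, rammed or dropped against the chassis or anything fixed on it with more than 40 N (contact force between module and chassis above 40 N).
It fails at once if the module is tipped by more than 30 degrees (angle between module's own z axis and vertical above 0.52 rad).
It fails at once if the look-alike module is moved more than 20 mm (distance of spare from where it was at the start of the episode above 0.02 m).
It fails at once if another bystander is moved more than 20 mm (distance of any of heatsink, screwdriver, screw_pot, flux_bottle, wire_reel, spanner from where it was at the start of the episode above 0.02 m).
It also fails if it takes over 72 s, if anything falls off the work surface, if the arm or the gripper's body presses on something with over 40 N, if the wrist force passes 120 N, or if a joint passes its speed limit or range.

## Working session

There is one attempt and no reset: what is moved stays moved. The work goes in short steps, Python scripts to look and compute and a tool call to move; the robot and the scene stay as the last step left them, time stands still between calls to the robot, and variables do not carry over. Pictures are saved under pics/ and viewed, at most 12 in all, crops included, and the job is handed in when it is done.

Besides the shell and the picture viewer there is one more tool, called after ">>>" as name(argument=value, ...) on one line, values as JSON. jog_arm: Moves the arm, as the interface text tells. Its arguments: {"type":"object","properties":{"commands":{"type":"array","items":{"type":"object","properties":{"travel":{"type":"array","items":{"type":"number"}},"rot":{"type":"array","items":{"type":"number"}},"claw":{"type":"number"}}}},"force":{"type":"number"}},"required":["commands"]}

```bash
mkdir -p pics; ls; python3 - <<'E'
from workcell import monitor, viewer
import cv2,numpy as np
print(monitor.read_state())
for n in ("scene","side"):
    c=viewer.read_camera(n); cv2.imwrite(f"pics/{n}0.png",c["color"]); np.savez(f"{n}0.npz",**c)
    print(n,c["camera_matrix"].tolist(),(-c["R"].T@c["t"]).tolist(), c["R"].round(3).tolist())
E
```

```text
pics
{'time': 0.0, 'q': array([-1.35690175e+00,  2.64742610e-01,  1.60540421e+00,  1.70147069e-05,
        1.27368836e+00, -3.68946503e-02]), 'joint_vel': array([ 0.00027643, -0.00020725, -0.0022808 ,  0.00034192, -0.00055349,
        0.00023315]), 'joint_torque': array([ 2.28880701e-03, -5.15109229e+01, -3.67315578e+01,  3.37048441e-04,
        1.30540301e-02, -9.58843032e-07]), 'tool_pos': array([ 0.16736337, -0.65315645,  0.22995281]), 'tcp_rot': array([-3.11470943e+00, -3.92619901e-01,  2.85688512e-04]), 'wrist_force': array([-0.0278476 ,  0.57212588,  0.84149322]), 'torque': array([-0.03891739,  0.03377193,  0.05164014]), 'grip_force': 0.0, 'width': 1.0009882811998714}
scene [[491.44599377986526, 0.0, 278.1977716934694], [0.0, 491.44599377986526, 208.9520500345811], [0.0, 0.0, 1.0]] [1.1200471979591031, 0.4763348229535386, 1.1644009052856352] [[-0.644, 0.765, 0.016], [0.636, 0.547, -0.545], [-0.426, -0.341, -0.838]]
side [[491.96146380651794, 0.0, 281.0572714168878], [0.0, 491.96146380651794, 208.72270891939374], [0.0, 0.0, 1.0]] [0.21854591085946806, -1.1972750142057533, 0.9492284292750413] [[0.967, -0.256, 0.009], [-0.143, -0.571, -0.808], [0.212, 0.78, -0.589]]
```

View pics/scene0.png

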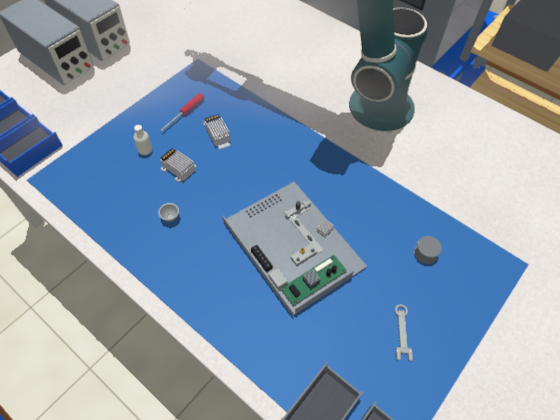

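View pics/side0.png

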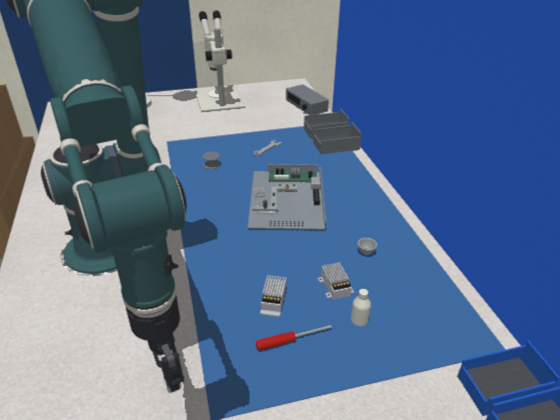

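Scene: the chassis is centred near (293,245). The two modules are at (217,130) and (178,164), and the second shows ears. Side: they are at (273,293) and (337,280). I'll zoom in next.

```bash
python3 - <<'E'
import cv2,numpy as np
s=cv2.imread("pics/scene0.png");d=cv2.imread("pics/side0.png")
def crop(im,x,y,w,h,k): return cv2.resize(im[y:y+h,x:x+w],None,fx=k,fy=k,interpolation=cv2.INTER_CUBIC)
a=crop(s,155,105,80,80,5);b=crop(d,250,260,110,80,400/110.)
b=cv2.resize(b,(400,291));b=cv2.copyMakeBorder(b,0,109,0,0,0)
cv2.imwrite("pics/z1.png",np.hstack([a,b]))
a=crop(s,215,175,160,150,2.5);b=crop(d,240,155,95,80,400/95.);b=cv2.resize(b,(400,337));b=cv2.copyMakeBorder(b,0,38,0,0,0)
cv2.imwrite("pics/z2.png",np.hstack([a,b]))
E
```

```text
(no output)
```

View pics/z1.png

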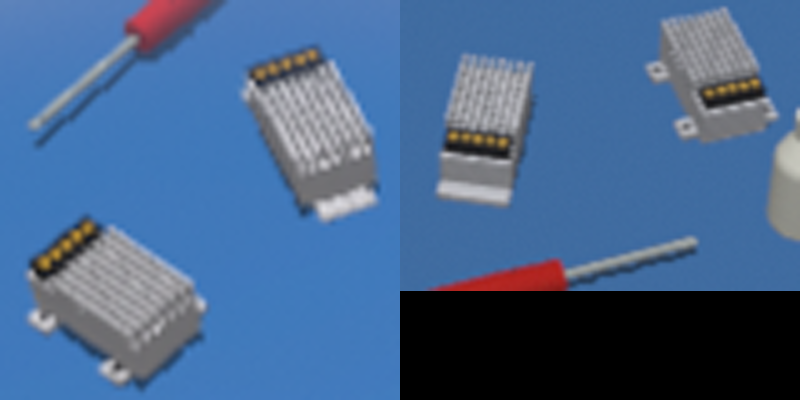

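View pics/z2.png

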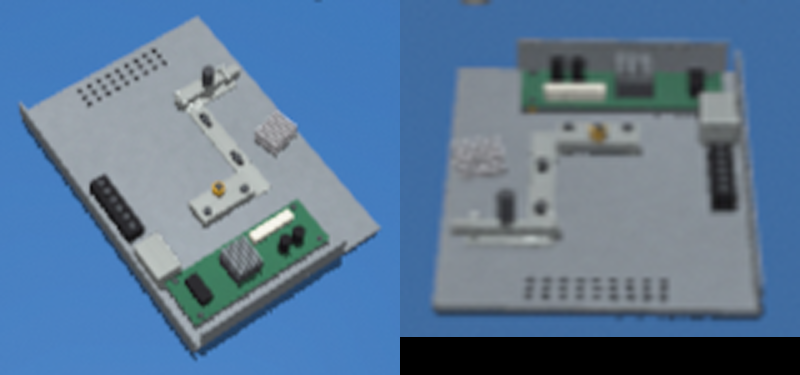

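Zoom: the module has the tongue and flange and no ears, at scene (217,130), with its tongue near (224,146). The eared spare is at (178,164). On the chassis, the knob is at scene crop (208,75), the block at (222,200) and the heatsink at (275,132).

```bash
cat > h.py <<'E'
import numpy as np,cv2
from scipy.spatial.transform import Rotation as Ro
def ray(c,uv,z):
    uv=np.atleast_2d(uv).astype(float)
    K,R,t=c["camera_matrix"],c["R"],c["t"]
    o=-R.T@t
    d=(R.T@np.linalg.inv(K)@np.c_[uv,np.ones(len(uv))].T).T
    return o+d*((z-o[2])/d[:,2])[:,None]
def fit(local,world):
    l=np.array(local,float);w=np.array(world)[:,:2]
    H=(l-l.mean(0)).T@(w-w.mean(0));a=np.arctan2(H[0,1]-H[1,0],H[0,0]+H[1,1])
    R=np.array([[np.cos(a),-np.sin(a)],[np.sin(a),np.cos(a)]])
    t=w.mean(0)-R@l.mean(0)
    return a,t,(l@R.T+t-w)
def proj(c,X):
    Y=np.atleast_2d(X)@c["R"].T+c["t"];p=Y@c["camera_matrix"].T;return p[:,:2]/p[:,2:]
E
python3 - <<'E'
from h import *
s=dict(np.load("scene0.npz"));d=dict(np.load("side0.npz"))
f=lambda p,o,k:np.array(o)+np.array(p)/k
cs=ray(s,[f(p,(215,175),2.5) for p in [(197,17),(22,105),(380,230)]],.012)
cd=ray(d,[f(p,(240,155),95/400*0+400/95) for p in [(34,310),(362,315),(57,68)]],.012)
L=np.array([(-.12,-.15),(.12,-.15),(-.12,.18)])
for n,c in (("scene",cs),("side",cd)):
    a,t,r=fit(L,c);print(n,np.degrees(a),t,(r*1000).round(1).tolist())
a,t,r=fit(np.r_[L,L],np.r_[cs,cd]);print(np.degrees(a),t)
# module top fins corners
ms=ray(s,[f(p,(155,105),5) for p in [(248,75),(320,50),(376,150),(303,163)]],.042)
md=ray(d,[f(p,(250,260),400/110) for p in [(62,55),(133,62),(110,150),(44,143)]],.042)
print(ms.round(4).tolist(),ms.mean(0));print(md.round(4).tolist(),md.mean(0))
E
```

```text
scene -16.861260329858165 [0.58615283 0.09002244] [[-5.7, 0.4], [4.2, 1.4], [1.4, -1.8]]
side -15.502837199604967 [0.58640658 0.08351661] [[-0.9, 1.6], [0.6, 1.4], [0.3, -3.0]]
-16.17797029030992 [0.58628125 0.08677497]
[[0.448, -0.363, 0.042], [0.4039, -0.3441, 0.042], [0.4411, -0.2617, 0.042], [0.4773, -0.2877, 0.042]] [ 0.44259005 -0.31414753  0.042     ]
[[0.4331, -0.2739, 0.042], [0.4812, -0.2937, 0.042], [0.4432, -0.3727, 0.042], [0.4009, -0.3552, 0.042]] [ 0.4396243  -0.32386572  0.042     ]
```

```bash
cat >> h.py <<'E'
def plan(n,xy=None,z=None,yaw=None,st=None):
    """yaw: world angle (deg) of tool x wanted, tool ending straight down; prints rows of travel mm, rot deg"""
    from workcell import monitor
    st=st or monitor.read_state()
    p=np.array(st["tool_pos"]);R0=Ro.from_rotvec(st["tcp_rot"])
    m=R0.as_matrix();y0=np.degrees(np.arctan2(m[1,0],m[0,0]))
    T=p.copy()
    if xy is not None:T[:2]=xy
    if z is not None:T[2]=z
    Rt=Ro.from_euler("ZX",[y0 if yaw is None else yaw,180],degrees=True)
    rv=(R0.inv()*Rt).as_rotvec(degrees=True);
    print("from",p.round(4),"yaw",round(y0,2),"to",T.round(4),"F",np.round(st["wrist_force"],1),"t",round(st["time"],2),"w",round(st["width"],3))
    R=R0
    for i in range(n):
        print((R.inv().apply((T-p)/n)*1000).round(1).tolist(),(rv/n).round(2).tolist())
        R=R*Ro.from_rotvec(rv/n,degrees=True)
E
python3 -c "
from h import *
plan(10,(.44,-.32),.2,67)"
```

```text
from [ 0.1674 -0.6532  0.2301] yaw 14.37 to [ 0.44 -0.32  0.2 ] F [-0.7 -0.  -0. ] t 0.1 w 1.003
[34.7, -25.5, 3.1] [-0.01, -0.01, -5.26]
[36.9, -22.2, 3.1] [-0.01, -0.01, -5.26]
[38.8, -18.7, 3.0] [-0.01, -0.01, -5.26]
[40.3, -15.1, 3.0] [-0.01, -0.01, -5.26]
[41.5, -11.4, 3.0] [-0.01, -0.01, -5.26]
[42.4, -7.5, 3.0] [-0.01, -0.01, -5.26]
[42.9, -3.6, 3.0] [-0.01, -0.01, -5.26]
[43.1, 0.4, 3.0] [-0.01, -0.01, -5.26]
[42.8, 4.3, 3.0] [-0.01, -0.01, -5.26]
[42.3, 8.2, 3.0] [-0.01, -0.01, -5.26]
```

>>> jog_arm(commands=[{"travel": [34.7,-25.5,3],"rot": [0,0,-5.26],"claw": 0},{"travel": [36.9,-22.2,3],"rot": [0,0,-5.26],"claw": 0},{"travel": [38.8,-18.7,3],"rot": [0,0,-5.26],"claw": 0},{"travel": [40.3,-15.1,3],"rot": [0,0,-5.26],"claw": 0},{"travel": [41.5,-11.4,3],"rot": [0,0,-5.26],"claw": 0}], force=40)

```text
time: 0.6
tool_pos: [0.3045, -0.4856, 0.2156]
tcp_rot: [-2.943, -1.096, 0.0]
wrist_force: [0.7, 0.5, 0.4]
width: 1.002
grip_force: 0.0
```

>>> jog_arm(commands=[{"travel": [42.4,-7.5,3],"rot": [0,0,-5.26],"claw": 0},{"travel": [42.9,-3.6,3],"rot": [0,0,-5.26],"claw": 0},{"travel": [43.1,0.4,3],"rot": [0,0,-5.26],"claw": 0},{"travel": [42.8,4.3,3],"rot": [0,0,-5.26],"claw": 0},{"travel": [42.3,8.2,3],"rot": [0,0,-5.26],"claw": 0}])

```text
time: 1.1
tool_pos: [0.4408, -0.319, 0.2008]
tcp_rot: [-2.617, -1.738, 0.0]
wrist_force: [0.3, 0.4, 0.4]
width: 1.001
grip_force: 0.0
```

```bash
python3 - <<'E'
from h import *
from workcell import viewer
plan(1)
c=viewer.read_camera("wrist");np.savez("w1.npz",**c);cv2.imwrite("pics/w1.png",c["color"])
print((-c["R"].T@c["t"]).round(3),c["R"].round(2).tolist())
E
```

```text
from [ 0.4408 -0.319   0.2008] yaw 67.18 to [ 0.4408 -0.319   0.2008] F [0.3 0.4 0.4] t 1.1 w 1.001
[0.0, 0.0, 0.0] [-0.03, -0.01, 0.0]
[ 0.47  -0.249  0.344] [[0.92, -0.39, 0.0], [-0.37, -0.88, 0.3], [-0.12, -0.28, -0.95]]
```

View pics/w1.png

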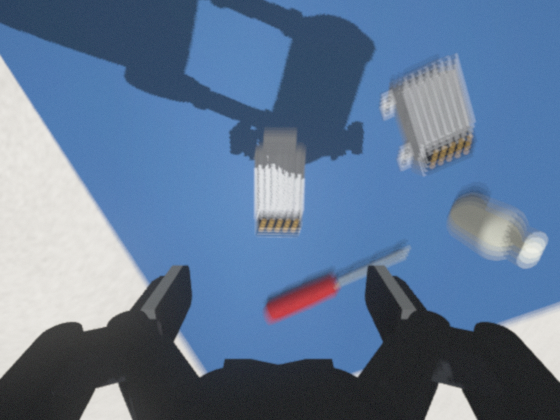

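Wrist view: module at x 253–304 with its tongue tip near y 129 and the terminals' rear edge near y 234. Spare at upper right.

```bash
python3 - <<'E'
from h import *
c=dict(np.load("w1.npz"));im=c["color"]
hsv=cv2.cvtColor(im,cv2.COLOR_BGR2HSV)
m=((hsv[...,1]<110)).astype(np.uint8)*255
m[:, :235]=0;m[:,330:]=0;m[:110]=0;m[260:]=0
m=cv2.morphologyEx(m,cv2.MORPH_OPEN,np.ones((3,3)))
for r in range(120,250,6):
    x=np.where(m[r])[0]; print(r,(x.min(),x.max(),len(x)) if len(x) else None,end="; ")
m2=m.copy();
print()
for n,uv,z in (("tongue",[(265,129),(297,129)],.004),("left fin",[(253.5,200),(254.5,180),(256,225)],.044),("right fin",[(305,180),(303.5,200),(302,225)],.044),("rear",[(258,235),(300,234)],.040)):
    print(n,ray(c,uv,z)[:,:2].round(4).tolist())
E
```

```text
120 None; 126 None; 132 (np.int64(263), np.int64(297), 35); 138 (np.int64(262), np.int64(297), 36); 144 (np.int64(256), np.int64(304), 49); 150 (np.int64(254), np.int64(306), 53); 156 (np.int64(253), np.int64(306), 54); 162 (np.int64(254), np.int64(305), 52); 168 (np.int64(253), np.int64(305), 53); 174 (np.int64(253), np.int64(304), 52); 180 (np.int64(253), np.int64(305), 53); 186 (np.int64(253), np.int64(305), 53); 192 (np.int64(253), np.int64(304), 52); 198 (np.int64(253), np.int64(304), 52); 204 (np.int64(253), np.int64(304), 52); 210 (np.int64(253), np.int64(304), 52); 216 (np.int64(253), np.int64(302), 50); 222 (np.int64(254), np.int64(302), 42); 228 (np.int64(254), np.int64(301), 48); 234 (np.int64(257), np.int64(299), 43); 240 None; 246 None; 
tongue [[0.452, -0.2555], [0.4843, -0.2691]]
left fin [[0.4147, -0.3151], [0.4243, -0.2963], [0.4058, -0.3413]]
right fin [[0.4715, -0.3163], [0.4625, -0.3353], [0.4509, -0.3604]]
rear [[0.4022, -0.354], [0.4448, -0.3707]]
```

```bash
python3 -c "
from h import *
plan(1,(.442,-.3203),.03,66.5)"
```

```text
from [ 0.4442 -0.3139  0.2002] yaw 67.53 to [ 0.442  -0.3203  0.03  ] F [ 2.9  3.8 -0.1] t 1.15 w 0.999
[-7.7, 0.5, 170.2] [-0.01, -0.32, 1.03]
```

>>> jog_arm(commands=[{"travel": [0,0,10],"rot": [0,0,0.5],"claw": 0},{"travel": [0,0,30],"rot": [0,0,0],"claw": 0},{"travel": [0,0,40],"rot": [0,0,0],"claw": 0},{"travel": [0,0,30],"rot": [0,0,0],"claw": 0},{"travel": [0,0,10],"rot": [0,0,0],"claw": 0}])

```text
time: 1.65
tool_pos: [0.4366, -0.3193, 0.0767]
tcp_rot: [-2.623, -1.715, 0.005]
wrist_force: [0.3, -1.0, -1.0]
width: 0.999
grip_force: 0.0
```

```bash
python3 -c "
from h import *
plan(4,(.442,-.3203),.008,66.5)"
```

```text
from [ 0.4366 -0.3193  0.0767] yaw 66.36 to [ 0.442  -0.3203  0.008 ] F [ 0.3 -1.  -1. ] t 1.65 w 0.999
[0.3, 1.5, 17.2] [-0.11, -0.02, -0.04]
[0.3, 1.4, 17.2] [-0.11, -0.02, -0.04]
[0.3, 1.4, 17.2] [-0.11, -0.02, -0.04]
[0.3, 1.4, 17.2] [-0.11, -0.02, -0.04]
```

>>> jog_arm(commands=[{"travel": [0,1.5,20],"rot": [0,0,0],"claw": 0},{"travel": [0,1,20],"rot": [0,0,0],"claw": 0},{"travel": [0,0,15],"rot": [0,0,0],"claw": 0},{"travel": [0,0,10],"rot": [0,0,0],"claw": 0},{"travel": [0,0,5],"rot": [0,0,0],"claw": 0}])

```text
time: 2.15
tool_pos: [0.4421, -0.3218, 0.0106]
tcp_rot: [-2.628, -1.72, 0.001]
wrist_force: [-0.2, 0.7, -0.3]
width: 1.002
grip_force: 0.0
```

>>> jog_arm(commands=[{"travel": [0,0,0],"claw": 40},{"travel": [0,0,0],"claw": 80},{"travel": [0,0,0],"claw": 130},{"travel": [0,0,0],"claw": 200},{"travel": [0,0,0],"claw": 255}], force=40)

```text
$.commands[0]: bad value
```

>>> jog_arm(commands=[{"travel": [0,0,2],"rot": [0,0,0],"claw": 40},{"travel": [0,0,1],"rot": [0,0,0],"claw": 80},{"travel": [0,0,0],"rot": [0,0,0],"claw": 130},{"travel": [0,0,0],"rot": [0,0,0],"claw": 200},{"travel": [0,0,0],"rot": [0,0,0],"claw": 255}], force=40)

```text
time: 2.65
tool_pos: [0.4425, -0.3218, 0.0089]
tcp_rot: [2.627, 1.722, -0.0]
wrist_force: [-2.8, 0.6, 3.7]
width: 0.578
grip_force: 44.0
```

```bash
python3 -c "
from h import *
from workcell import monitor
plan(1);print(monitor.read_state()['grip_force'])"
```

```text
from [ 0.4425 -0.3218  0.0089] yaw 66.48 to [ 0.4425 -0.3218  0.0089] F [-2.8  0.6  3.7] t 2.65 w 0.578
[0.0, 0.0, 0.0] [0.0, 0.01, 0.0]
43.99898797273636
```

>>> jog_arm(commands=[{"travel": [0,0,-5],"rot": [0,0,0],"claw": 255},{"travel": [0,0,-20],"rot": [0,0,0],"claw": 255},{"travel": [0,0,-35],"rot": [0,0,0],"claw": 255},{"travel": [0,0,-35],"rot": [0,0,0],"claw": 255},{"travel": [0,0,-15],"rot": [0,0,0],"claw": 255}])

```text
time: 3.15
tool_pos: [0.4445, -0.323, 0.1217]
tcp_rot: [2.623, 1.719, 0.003]
wrist_force: [-0.2, -0.8, -4.3]
width: 0.578
grip_force: 43.3
```

```bash
python3 -c "
from h import *
from workcell import monitor
plan(10,(.574,.0436),.12,73.8);print(monitor.read_state()['grip_force'])"
```

```text
from [ 0.4445 -0.323   0.1217] yaw 66.47 to [0.574  0.0436 0.12  ] F [-0.2 -0.8 -4.3] t 3.15 w 0.578
[38.8, -2.8, 0.1] [0.03, 0.01, -0.73]
[38.8, -2.3, 0.1] [0.03, 0.01, -0.73]
[38.8, -1.8, 0.1] [0.03, 0.01, -0.73]
[38.9, -1.3, 0.1] [0.03, 0.01, -0.73]
[38.9, -0.8, 0.1] [0.03, 0.01, -0.73]
[38.9, -0.3, 0.1] [0.03, 0.01, -0.73]
[38.9, 0.2, 0.1] [0.03, 0.01, -0.73]
[38.9, 0.7, 0.2] [0.03, 0.01, -0.73]
[38.9, 1.2, 0.2] [0.03, 0.01, -0.73]
[38.8, 1.7, 0.2] [0.03, 0.01, -0.73]
43.31480696797371
```

>>> jog_arm(commands=[{"travel": [10,-0.5,0],"rot": [0,0,-0.6],"claw": 255},{"travel": [25,-1.8,0],"rot": [0,0,-0.7],"claw": 255},{"travel": [40,-2.3,0],"rot": [0,0,-0.7],"claw": 255},{"travel": [40,-1.8,0],"rot": [0,0,-0.7],"claw": 255},{"travel": [40,-1.3,0],"rot": [0,0,-0.7],"claw": 255}])

```text
time: 3.65
tool_pos: [0.4917, -0.1723, 0.1154]
tcp_rot: [-2.572, -1.797, 0.003]
wrist_force: [0.7, 0.1, -4.7]
width: 0.577
grip_force: 43.3
```

>>> jog_arm(commands=[{"travel": [40,-0.8,0],"rot": [0,0,-0.7],"claw": 255},{"travel": [40,-0.3,0],"rot": [0,0,-0.7],"claw": 255},{"travel": [40,0.2,0],"rot": [0,0,-0.7],"claw": 255},{"travel": [40,0.7,0],"rot": [0,0,-0.7],"claw": 255},{"travel": [35,1,0],"rot": [0,0,-0.7],"claw": 255}])

```text
time: 4.15
tool_pos: [0.555, 0.0122, 0.1153]
tcp_rot: [-2.515, -1.877, 0.005]
wrist_force: [0.3, -0.2, -4.7]
width: 0.582
grip_force: 43.3
```

>>> jog_arm(commands=[{"travel": [25,0.7,0],"rot": [0,0,-0.4],"claw": 255},{"travel": [10,0.3,0],"rot": [0,0,0],"claw": 255},{"travel": [3,0,0],"rot": [0,0,0],"claw": 255},{"travel": [0,0,0],"rot": [0,0,0],"claw": 255},{"travel": [0,0,0],"rot": [0,0,0],"claw": 255}])

```text
time: 4.65
tool_pos: [0.5676, 0.0446, 0.1175]
tcp_rot: [-2.513, -1.884, 0.002]
wrist_force: [0.1, -1.2, -4.5]
width: 0.578
grip_force: 43.2
```

```bash
python3 - <<'E'
from h import *
from workcell import viewer
c=viewer.read_camera("wrist");np.savez("w2.npz",**c);cv2.imwrite("pics/w2.png",c["color"])
plan(1,(.574,.0436),.12,73.8)
print((-c["R"].T@c["t"]).round(3))
E
```

```text
from [0.5678 0.0445 0.1178] yaw 73.7 to [0.574  0.0436 0.12  ] F [ 0.2  0.5 -3.4] t 4.7 w 0.579
[0.9, 6.2, -2.2] [-0.04, 0.04, -0.1]
[0.589 0.118 0.261]
```

View pics/w2.png

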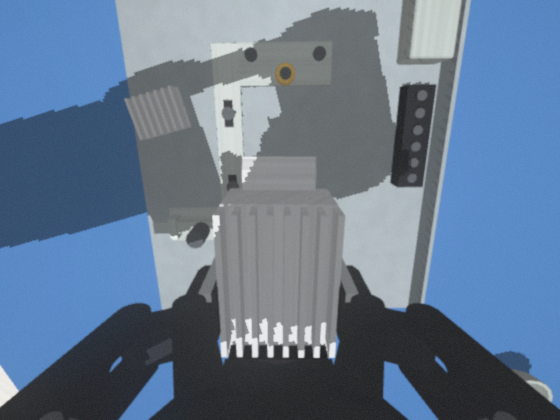

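Wrist view: module held, tongue at (243–316, 157–187). Block front edge y≈84 with right side x≈332. Strip left edge x≈212. Plunger (286,73). Knob (197,234), heatsink (158,112).

```bash
python3 - <<'E'
from h import *
c=dict(np.load("w2.npz"));g=cv2.cvtColor(c["color"],cv2.COLOR_BGR2GRAY)
def crop(x,y,w,h,k): return cv2.resize(c["color"][y:y+h,x:x+w],None,fx=k,fy=k,interpolation=cv2.INTER_CUBIC)
cv2.imwrite("pics/w2c.png",crop(150,25,200,180,3.3)[:594])
E
```

```text
(no output)
```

View pics/w2c.png

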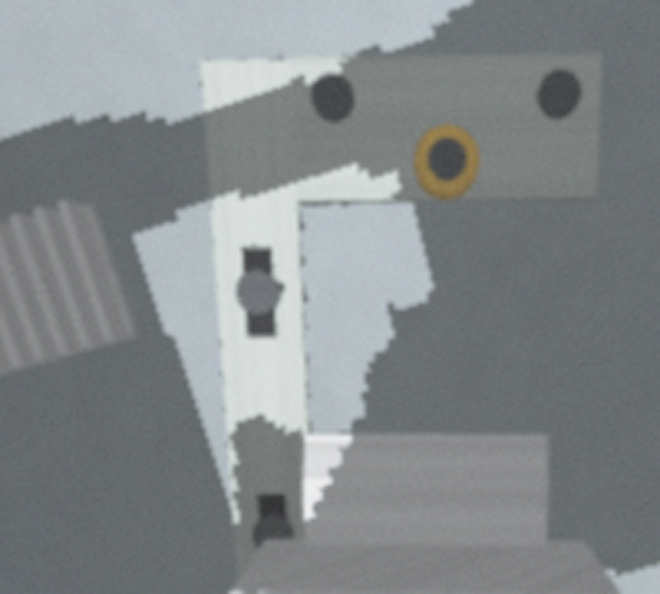

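```bash
python3 - <<'E'
from h import *
c=dict(np.load("w2.npz"))
f=lambda L:np.array([(150,25)])+np.array(L)/3.3
F=ray(c,f([(304,204),(597,196)]),.025)[:,:2]
B=ray(c,f([(602,54),(597,196)]),.025)[:,:2]
S=ray(c,f([(333,98),(559,94)]),.0255)[:,:2]
P=ray(c,f([(447,158)]),.037)[:,:2]
R=ray(c,f([(300,204),(304,430)]),.014)[:,:2]
L=ray(c,f([(213,204),(232,430)]),.014)[:,:2]
N=ray(c,f([(303,434),(548,434)]),.1116)[:,:2]
E=ray(c,[(118,0),(160,300)],.012)[:,:2]
K=ray(c,[(197,234)],.051)[:,:2]
for n,v in zip("FBSRLNE",(F,B,S,R,L,N,E)):
    d=v[1]-v[0];print(n,v.round(4).tolist(),"mid",v.mean(0).round(4),"len",np.linalg.norm(d).round(4),"ang",np.degrees(np.arctan2(d[1],d[0])).round(2))
print("P",P.round(4),"K",K.round(4))
a=np.radians(-16.0);X=np.array([np.cos(a),np.sin(a)]);Y=np.array([-X[1],X[0]])
o=np.array([.5863,.0868])
for n,v in (("F",F),("Bsc",S),("P",P),("R",R),("L",L),("N",N),("E",E),("K",K)): print(n,((v-o)@np.c_[X,Y]*1000).round(1).tolist())
E
```

```text
F [[0.5692, 0.1447], [0.6317, 0.1281]] mid [0.6005 0.1364] len 0.0647 ang -14.87
B [[0.6391, 0.155], [0.6317, 0.1281]] mid [0.6354 0.1416] len 0.0278 ang -105.45
S [[0.5819, 0.1629], [0.6285, 0.1501]] mid [0.6052 0.1565] len 0.0483 ang -15.41
R [[0.5674, 0.1462], [0.552, 0.0968]] mid [0.5597 0.1215] len 0.0518 ang -107.37
L [[0.5481, 0.1519], [0.5349, 0.1018]] mid [0.5415 0.1269] len 0.0518 ang -104.79
N [[0.5661, 0.1047], [0.6013, 0.0944]] mid [0.5837 0.0995] len 0.0366 ang -16.33
E [[0.5015, 0.2254], [0.4326, -0.0118]] mid [0.4671 0.1068] len 0.247 ang -106.19
P [[0.6014 0.1434]] K [[0.5064 0.0539]]
F [[-32.4, 51.0], [32.3, 52.3]]
Bsc [[-25.2, 71.9], [23.1, 72.4]]
P [[-1.1, 58.6]]
R [[-34.5, 51.9], [-35.7, 0.2]]
L [[-54.6, 52.1], [-53.5, 0.3]]
N [[-24.3, 11.6], [12.3, 11.4]]
E [[-119.7, 109.9], [-120.5, -137.2]]
K [[-67.7, -53.7]]
```

>>> jog_arm(commands=[{"travel": [5,1.5,0],"rot": [0,0,-0.6],"claw": 255},{"travel": [10,2,5],"rot": [0,0,0],"claw": 255},{"travel": [10,2,15],"rot": [0,0,0],"claw": 255},{"travel": [3,0,20],"rot": [0,0,0],"claw": 255},{"travel": [0,0,20],"rot": [0,0,0],"claw": 255}])

```text
time: 5.2
tool_pos: [0.5818, 0.0722, 0.0569]
tcp_rot: [-2.502, -1.9, -0.001]
wrist_force: [0.3, 0.4, -4.0]
width: 0.582
grip_force: 43.3
```

>>> jog_arm(commands=[{"travel": [0,0,15],"rot": [0,0,0],"claw": 255},{"travel": [0,0,10],"rot": [0,0,0],"claw": 255},{"travel": [0,0,5],"rot": [0,0,0],"claw": 255},{"travel": [0,0,0],"rot": [0,0,0],"claw": 255},{"travel": [0,0,0],"rot": [0,0,0],"claw": 255}])

```text
time: 5.7
tool_pos: [0.5821, 0.071, 0.0289]
tcp_rot: [2.503, 1.898, 0.002]
wrist_force: [-0.4, -0.6, -4.6]
width: 0.583
grip_force: 43.2
```

```bash
python3 - <<'E'
from h import *
from workcell import viewer
c=viewer.read_camera("wrist");np.savez("w3.npz",**c);cv2.imwrite("pics/w3.png",c["color"][:,100:460])
cv2.imwrite("pics/w3.png",cv2.resize(c["color"][0:260,130:430],None,fx=2.2,fy=2.2,interpolation=cv2.INTER_CUBIC))
plan(1,yaw=74.3)
E
```

```text
from [0.5823 0.071  0.0293] yaw 74.36 to [0.5823 0.071  0.0293] F [ 0.5 -0.  -2.7] t 5.75 w 0.578
[0.0, 0.0, 0.0] [0.11, -0.04, 0.06]
```

View pics/w3.png

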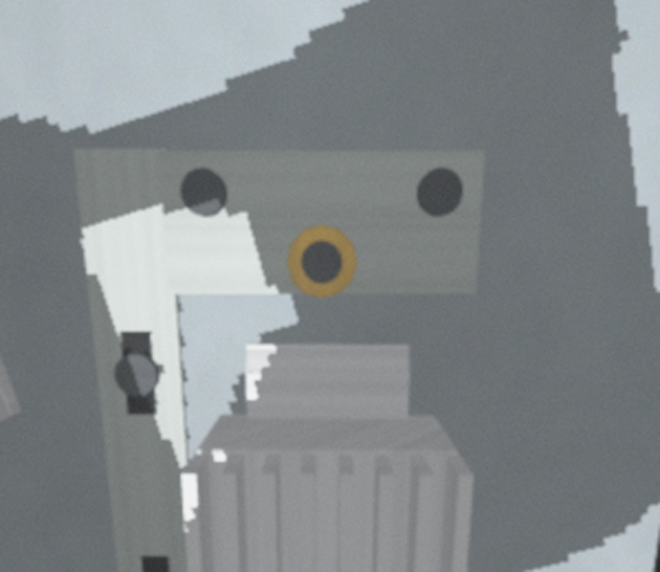

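Wrist crop: block front edge y=293 (x 178–475), screws at (204,191) and (440,191), tongue nose at y=346 between x=246 and 409. It looks aligned.

```bash
python3 - <<'E'
from h import *
c=dict(np.load("w3.npz"))
f=lambda L:np.array([(130,0)])+np.array(L)/2.2
a=np.radians(-15.7);X=np.array([np.cos(a),np.sin(a)]);Y=np.array([-X[1],X[0]]);o=np.array([.5863,.0868])
for n,L,z in (("F",[(178,294.5),(475,293)],.025),("B",[(484,150),(475,293)],.025),("S",[(204,191),(440,191)],.0255),("P",[(322,261)],.037),("N",[(246,346),(409,346)],.0244),("base",[(246,415),(410,415)],.0274),("stripR",[(177,294),(188,465)],.014),("stripL",[(76,150),(117,570)],.014)):
    v=ray(c,f(L),z)[:,:2];d=v[-1]-v[0]
    print(n,((v-o)@np.c_[X,Y]*1000).round(1).tolist(),np.degrees(np.arctan2(d[1],d[0])).round(2))
E
```

```text
F [[-32.2, 51.8], [32.1, 52.2]] -15.41
B [[32.0, 80.4], [32.1, 52.2]] -105.51
S [[-25.4, 72.6], [23.4, 72.6]] -15.67
P [[-1.0, 58.9]] 0.0
N [[-18.0, 40.7], [18.3, 40.7]] -15.71
base [[-18.2, 25.7], [18.7, 25.7]] -15.72
stripR [[-34.8, 51.4], [-34.8, 9.7]] -105.76
stripL [[-54.8, 81.9], [-55.4, -19.5]] -106.06
```

>>> jog_arm(commands=[{"travel": [0,-0.3,4],"rot": [0,0,0],"claw": 255},{"travel": [0,-0.3,3],"rot": [0,0,0],"claw": 255},{"travel": [0,0,1.5],"rot": [0,0,0],"claw": 255},{"travel": [0,0,0.5],"rot": [0,0,0],"claw": 255},{"travel": [0,0,0],"rot": [0,0,0],"claw": 255}])

```text
time: 6.25
tool_pos: [0.5806, 0.0712, 0.0192]
tcp_rot: [-2.503, -1.899, 0.0]
wrist_force: [-0.3, 0.5, -4.2]
width: 0.578
grip_force: 43.2
```

>>> jog_arm(commands=[{"travel": [0,0,0.5],"rot": [0,0,0],"claw": 255},{"travel": [0,0,0],"rot": [0,0,0],"claw": 255},{"travel": [0,0,0],"rot": [0,0,0],"claw": 255},{"travel": [0,0,0],"rot": [0,0,0],"claw": 255},{"travel": [0,0,0],"rot": [0,0,0],"claw": 255}])

```text
time: 6.75
tool_pos: [0.5809, 0.0712, 0.0189]
tcp_rot: [2.503, 1.899, 0.0]
wrist_force: [0.9, -1.0, -3.4]
width: 0.58
grip_force: 43.2
```

>>> jog_arm(commands=[{"travel": [0,0,0.3],"rot": [0,0,0],"claw": 255},{"travel": [0,0,0.2],"rot": [0,0,0],"claw": 255},{"travel": [0,0,0],"rot": [0,0,0],"claw": 255},{"travel": [0,0,0],"rot": [0,0,0],"claw": 255},{"travel": [0,0,0],"rot": [0,0,0],"claw": 255}])

```text
time: 7.25
tool_pos: [0.581, 0.0712, 0.0189]
tcp_rot: [2.503, 1.899, 0.0]
wrist_force: [-3.1, 0.2, 4.7]
width: 0.577
grip_force: 44.3
```

Touched the deck. I'll ease off slightly and slide toward the mouth.

>>> jog_arm(commands=[{"travel": [0,0,-0.3],"rot": [0,0,0],"claw": 255},{"travel": [2,0,0],"rot": [0,0,0],"claw": 255},{"travel": [3,0,0],"rot": [0,0,0],"claw": 255},{"travel": [2,0,0],"rot": [0,0,0],"claw": 255},{"travel": [1,0,0],"rot": [0,0,0],"claw": 255}])

```text
time: 7.75
tool_pos: [0.5836, 0.078, 0.019]
tcp_rot: [2.501, 1.898, 0.0]
wrist_force: [-1.2, -6.4, 3.5]
width: 0.578
grip_force: 44.1
```

>>> jog_arm(commands=[{"travel": [1,0,0],"rot": [0,0,0],"claw": 255},{"travel": [1,0,0],"rot": [0,0,0],"claw": 255},{"travel": [1,0,0],"rot": [0,0,0],"claw": 255},{"travel": [1,0,0],"rot": [0,0,0],"claw": 255},{"travel": [0.5,0,0],"rot": [0,0,0],"claw": 255}])

```text
time: 8.25
tool_pos: [0.5849, 0.0823, 0.0189]
tcp_rot: [2.501, 1.898, 0.0]
wrist_force: [-1.3, -4.7, 4.1]
width: 0.58
grip_force: 44.1
```

>>> jog_arm(commands=[{"travel": [1,0,0],"rot": [0,0,0],"claw": 255},{"travel": [1,0,0],"rot": [0,0,0],"claw": 255},{"travel": [1,0,0],"rot": [0,0,0],"claw": 255},{"travel": [0.5,0,0],"rot": [0,0,0],"claw": 255},{"travel": [0,0,0],"rot": [0,0,0],"claw": 255}])

```text
time: 8.75
tool_pos: [0.5858, 0.0857, 0.0189]
tcp_rot: [2.501, 1.898, 0.0]
wrist_force: [-1.1, -5.1, 3.5]
width: 0.583
grip_force: 44.1
```

>>> jog_arm(commands=[{"travel": [0,0,-0.2],"rot": [0,0,0],"claw": 255},{"travel": [1,0,0],"rot": [0,0,0],"claw": 255},{"travel": [1,0,0],"rot": [0,0,0],"claw": 255},{"travel": [0.5,0,0],"rot": [0,0,0],"claw": 255},{"travel": [0,0,0],"rot": [0,0,0],"claw": 255}])

```text
time: 9.25
tool_pos: [0.5861, 0.089, 0.0189]
tcp_rot: [2.502, 1.899, 0.001]
wrist_force: [-0.4, -4.5, 2.6]
width: 0.583
grip_force: 44.0
```

>>> jog_arm(commands=[{"travel": [0.5,0,0],"rot": [0,0,0],"claw": 255},{"travel": [0.5,0,0],"rot": [0,0,0],"claw": 255},{"travel": [0.5,0,0],"rot": [0,0,0],"claw": 255},{"travel": [0.5,0,0],"rot": [0,0,0],"claw": 255},{"travel": [0,0,0],"rot": [0,0,0],"claw": 255}])

```text
time: 9.75
tool_pos: [0.5862, 0.0906, 0.0189]
tcp_rot: [2.502, 1.899, -0.001]
wrist_force: [-1.0, -6.3, 3.8]
width: 0.579
grip_force: 44.0
```

>>> jog_arm(commands=[{"travel": [0.5,0,0],"rot": [0,0,0],"claw": 255},{"travel": [0.5,0,0],"rot": [0,0,0],"claw": 255},{"travel": [0.5,0,0],"rot": [0,0,0],"claw": 255},{"travel": [0.5,0,0],"rot": [0,0,0],"claw": 255},{"travel": [0,0,0],"rot": [0,0,0],"claw": 255}])

```text
time: 10.25
tool_pos: [0.5864, 0.0918, 0.0189]
tcp_rot: [2.502, 1.899, -0.003]
wrist_force: [-2.0, -9.0, 5.3]
width: 0.581
grip_force: 44.2
```

>>> jog_arm(commands=[{"travel": [0.5,0,0],"rot": [0,0,0],"claw": 255},{"travel": [0.5,0,0],"rot": [0,0,0],"claw": 255},{"travel": [0.5,0,0],"rot": [0,0,0],"claw": 255},{"travel": [0,0,0],"rot": [0,0,0],"claw": 255},{"travel": [0,0,0],"rot": [0,0,0],"claw": 255}])

```text
time: 10.75
tool_pos: [0.5867, 0.0928, 0.0189]
tcp_rot: [2.502, 1.899, -0.004]
wrist_force: [-1.6, -8.9, 5.0]
width: 0.577
grip_force: 44.3
```

>>> jog_arm(commands=[{"travel": [0.5,0,0],"rot": [0,0,0],"claw": 255},{"travel": [0.5,0,0],"rot": [0,0,0],"claw": 255},{"travel": [0.5,0,0],"rot": [0,0,0],"claw": 255},{"travel": [0,0,0],"rot": [0,0,0],"claw": 255},{"travel": [0,0,0],"rot": [0,0,0],"claw": 255}])

```text
time: 11.25
tool_pos: [0.587, 0.0943, 0.0189]
tcp_rot: [2.502, 1.899, -0.004]
wrist_force: [-2.0, -10.2, 6.2]
width: 0.581
grip_force: 44.3
```

>>> jog_arm(commands=[{"travel": [0.5,0,0],"rot": [0,0,0],"claw": 255},{"travel": [0.5,0,0],"rot": [0,0,0],"claw": 255},{"travel": [0,0,0],"rot": [0,0,0],"claw": 255},{"travel": [0,0,0],"rot": [0,0,0],"claw": 255},{"travel": [0,0,0],"rot": [0,0,0],"claw": 255}])

```text
time: 11.75
tool_pos: [0.5873, 0.0953, 0.0189]
tcp_rot: [2.502, 1.899, -0.004]
wrist_force: [-3.4, -10.9, 6.5]
width: 0.581
grip_force: 44.3
```

>>> jog_arm(commands=[{"travel": [0.5,0,0],"rot": [0,0,0],"claw": 255},{"travel": [0.5,0,0],"rot": [0,0,0],"claw": 255},{"travel": [0,0,0],"rot": [0,0,0],"claw": 255},{"travel": [0,0,0],"rot": [0,0,0],"claw": 255},{"travel": [0,0,0],"rot": [0,0,0],"claw": 255}])

```text
time: 12.25
tool_pos: [0.5874, 0.0957, 0.0189]
tcp_rot: [2.501, 1.899, -0.005]
wrist_force: [-2.7, -11.6, 8.0]
width: 0.584
grip_force: 44.4
```

>>> jog_arm(commands=[{"travel": [0.5,0,0],"rot": [0,0,0],"claw": 255},{"travel": [0.5,0,0],"rot": [0,0,0],"claw": 255},{"travel": [0,0,0],"rot": [0,0,0],"claw": 255},{"travel": [0,0,0],"rot": [0,0,0],"claw": 255},{"travel": [0,0,0],"rot": [0,0,0],"claw": 255}])

```text
time: 12.75
tool_pos: [0.5874, 0.0958, 0.019]
tcp_rot: [2.501, 1.899, -0.007]
wrist_force: [-2.9, -14.7, 8.0]
width: 0.58
grip_force: 44.6
```

>>> jog_arm(commands=[{"travel": [0.5,0,0],"rot": [0,0,0],"claw": 255},{"travel": [0.5,0,0],"rot": [0,0,0],"claw": 255},{"travel": [0,0,0],"rot": [0,0,0],"claw": 255},{"travel": [0,0,0],"rot": [0,0,0],"claw": 255},{"travel": [0,0,0],"rot": [0,0,0],"claw": 255}])

```text
time: 13.25
tool_pos: [0.5874, 0.0959, 0.019]
tcp_rot: [2.5, 1.899, -0.009]
wrist_force: [-5.0, -18.4, 9.9]
width: 0.576
grip_force: 44.8
```

>>> jog_arm(commands=[{"travel": [0.5,0,0],"rot": [0,0,0],"claw": 255},{"travel": [0.5,0,0],"rot": [0,0,0],"claw": 255},{"travel": [0,0,0],"rot": [0,0,0],"claw": 255},{"travel": [0,0,0],"rot": [0,0,0],"claw": 255},{"travel": [0,0,0],"rot": [0,0,0],"claw": 255}])

```text
time: 13.75
tool_pos: [0.5875, 0.0959, 0.0191]
tcp_rot: [2.499, 1.899, -0.011]
wrist_force: [-4.8, -21.6, 10.7]
width: 0.582
grip_force: 44.9
```

```bash
python3 - <<'E'
from h import *
from workcell import viewer
plan(1)
for n in ("scene","side","wrist"):
    c=viewer.read_camera(n);np.savez(n+"4.npz",**c);cv2.imwrite("pics/"+n+"4.png",c["color"])
cv2.imwrite("pics/w4.png",cv2.resize(c["color"][0:260,100:430],None,fx=2.2,fy=2.2,interpolation=cv2.INTER_CUBIC))
E
```

```text
from [0.5875 0.0959 0.0191] yaw 74.46 to [0.5875 0.0959 0.0191] F [ -4.8 -21.6  10.7] t 13.75 w 0.582
[0.0, 0.0, 0.0] [-0.09, 0.43, -0.0]
```

View pics/w4.png

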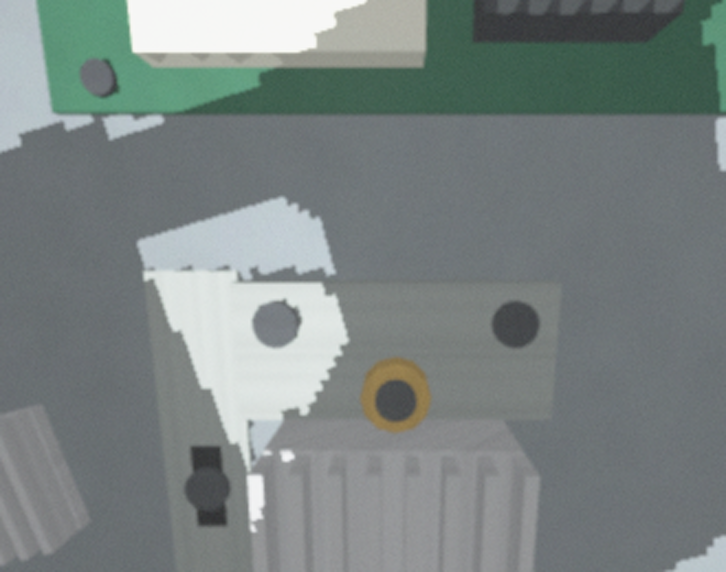

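>>> jog_arm(commands=[{"travel": [-1,0,0],"rot": [0,0,0],"claw": 255},{"travel": [-1,0,-0.2],"rot": [0,0,0],"claw": 255},{"travel": [-1,0,-0.3],"rot": [0,0,0],"claw": 255},{"travel": [0,0,0],"rot": [0,0,0],"claw": 255},{"travel": [0,0,0],"rot": [0,0,0],"claw": 255}])

```text
time: 14.4
tool_pos: [0.5874, 0.0958, 0.019]
tcp_rot: [2.502, 1.899, -0.005]
wrist_force: [-1.4, -11.6, 4.0]
width: 0.58
grip_force: 44.0
```

>>> jog_arm(commands=[{"travel": [0,0,0],"rot": [0,0,0],"claw": 95},{"travel": [0,0,0],"rot": [0,0,0],"claw": 85},{"travel": [0,0,0],"rot": [0,0,0],"claw": 70},{"travel": [0,0,0],"rot": [0,0,0],"claw": 60},{"travel": [0,0,0],"rot": [0,0,0],"claw": 60}])

```text
time: 14.9
tool_pos: [0.5881, 0.0981, 0.0192]
tcp_rot: [-2.502, -1.899, -0.0]
wrist_force: [0.5, -0.3, -0.7]
width: 0.762
grip_force: 0.0
```

>>> jog_arm(commands=[{"travel": [0,0,-5],"rot": [0,0,0],"claw": 60},{"travel": [0,0,-15],"rot": [0,0,0],"claw": 60},{"travel": [0,0,-30],"rot": [0,0,0],"claw": 60},{"travel": [0,0,-35],"rot": [0,0,0],"claw": 150},{"travel": [0,0,-15],"rot": [0,0,0],"claw": 255}])

```text
time: 15.4
tool_pos: [0.591, 0.098, 0.1244]
tcp_rot: [2.5, 1.897, 0.01]
wrist_force: [0.5, 0.3, -0.1]
width: 0.441
grip_force: 0.0
```

```bash
python3 - <<'E'
from h import *
plan(5,(.4738,.0582),.12,74.3)
E
```

```text
from [0.591  0.098  0.1244] yaw 74.37 to [0.4738 0.0582 0.12  ] F [ 0.5  0.3 -0.1] t 15.4 w 0.441
[-14.0, -20.4, 0.7] [0.08, -0.03, 0.01]
[-14.0, -20.4, 0.7] [0.08, -0.03, 0.01]
[-14.0, -20.4, 0.8] [0.08, -0.03, 0.01]
[-14.0, -20.4, 0.8] [0.08, -0.03, 0.01]
[-14.0, -20.4, 0.8] [0.08, -0.03, 0.01]
```

>>> jog_arm(commands=[{"travel": [-15,-20,0],"rot": [0,0,0],"claw": 255},{"travel": [-25,-40,0],"rot": [0,0,0],"claw": 255},{"travel": [-20,-30,0],"rot": [0,0,0],"claw": 255},{"travel": [-9,-10,0],"rot": [0,0,0],"claw": 255},{"travel": [0,0,0],"rot": [0,0,0],"claw": 255}])

```text
time: 15.9
tool_pos: [0.4719, 0.0577, 0.1194]
tcp_rot: [2.504, 1.898, 0.0]
wrist_force: [1.0, 1.0, 0.7]
width: 0.001
grip_force: 0.0
```

>>> jog_arm(commands=[{"travel": [0,0,0],"rot": [0,0,0],"claw": 255},{"travel": [0,0,0],"rot": [0,0,0],"claw": 255},{"travel": [0,0,0],"rot": [0,0,0],"claw": 255},{"travel": [0,0,0],"rot": [0,0,0],"claw": 255},{"travel": [0,0,0],"rot": [0,0,0],"claw": 255}])

```text
time: 16.4
tool_pos: [0.4737, 0.0583, 0.1192]
tcp_rot: [-2.503, -1.899, 0.0]
wrist_force: [0.7, 0.3, 0.3]
width: 0.002
grip_force: 0.0
```

```bash
python3 - <<'E'
from h import *
from workcell import viewer
c=viewer.read_camera("wrist");np.savez("w5.npz",**c);cv2.imwrite("pics/w5.png",c["color"])
plan(1,(.4738,.0582),.12,74.3)
X=np.array([.9627,-.2706]);Y=np.array([.2706,.9627]);o=np.array([.5863,.0868])
for p in ((-.072,-.058),(-.1,-.058)):
    print(proj(c,[*(o+p[0]*X+p[1]*Y),.051]))
E
```

```text
from [0.4735 0.0583 0.1191] yaw 74.38 to [0.4738 0.0582 0.12  ] F [ 0.3 -0.3 -0.5] t 16.45 w 0.001
[-0.0, 0.3, -0.9] [-0.02, 0.01, 0.08]
[[316.84303569 223.07087442]]
[[279.4539881 223.0652625]]
```

View pics/w5.png

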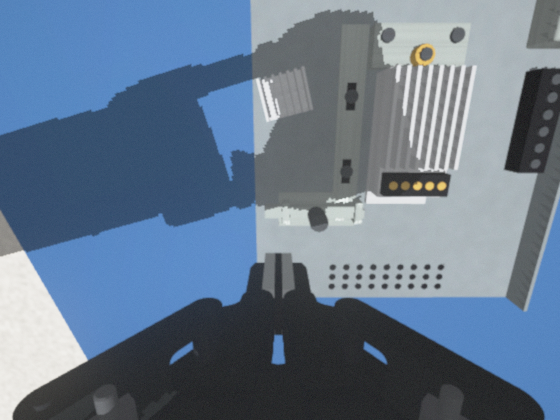

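Wrist view: module home under the block, knob at (317,219) beside the shut fingers at (278,265), within a few px of prediction.

>>> jog_arm(commands=[{"travel": [1,0,15],"rot": [0,0,0],"claw": 255},{"travel": [0.5,0,30],"rot": [0,0,0],"claw": 255},{"travel": [0,0,25],"rot": [0,0,0],"claw": 255},{"travel": [0,0,12],"rot": [0,0,0],"claw": 255},{"travel": [0,0,5],"rot": [0,0,0],"claw": 255}])

```text
time: 16.95
tool_pos: [0.4725, 0.0595, 0.0309]
tcp_rot: [-2.502, -1.898, 0.004]
wrist_force: [0.7, -0.1, 0.7]
width: -0.0
grip_force: 0.0
```

>>> jog_arm(commands=[{"travel": [0,0,0],"rot": [0,0,0],"claw": 255},{"travel": [0,2,0],"rot": [0,0,0],"claw": 255},{"travel": [0,2,0],"rot": [0,0,0],"claw": 255},{"travel": [0,2,0],"rot": [0,0,0],"claw": 255},{"travel": [0,1,0],"rot": [0,0,0],"claw": 255}])

```text
time: 17.45
tool_pos: [0.4813, 0.0577, 0.033]
tcp_rot: [2.502, 1.898, 0.002]
wrist_force: [0.1, 0.2, 0.2]
width: -0.003
grip_force: 0.0
```

>>> jog_arm(commands=[{"travel": [0,2,0],"rot": [0,0,0],"claw": 255},{"travel": [0,2,0],"rot": [0,0,0],"claw": 255},{"travel": [0,2,0],"rot": [0,0,0],"claw": 255},{"travel": [0,2,0],"rot": [0,0,0],"claw": 255},{"travel": [0,2,0],"rot": [0,0,0],"claw": 255}])

```text
time: 17.95
tool_pos: [0.4898, 0.055, 0.0322]
tcp_rot: [-2.503, -1.898, 0.001]
wrist_force: [-2.0, 0.4, 1.3]
width: 0.002
grip_force: 1.1
```

>>> jog_arm(commands=[{"travel": [0,2,0],"rot": [0,0,0],"claw": 255},{"travel": [0,2,0],"rot": [0,0,0],"claw": 255},{"travel": [0,2,0],"rot": [0,0,0],"claw": 255},{"travel": [0,2,0],"rot": [0,0,0],"claw": 255},{"travel": [0,2,0],"rot": [0,0,0],"claw": 255}])

```text
time: 18.45
tool_pos: [0.4997, 0.0523, 0.0322]
tcp_rot: [-2.503, -1.899, 0.0]
wrist_force: [-2.2, 0.7, 0.9]
width: -0.002
grip_force: 1.1
```

>>> jog_arm(commands=[{"travel": [0,2,0],"rot": [0,0,0],"claw": 255},{"travel": [0,2,0],"rot": [0,0,0],"claw": 255},{"travel": [0,2,0],"rot": [0,0,0],"claw": 255},{"travel": [0,2,0],"rot": [0,0,0],"claw": 255},{"travel": [0,2,0],"rot": [0,0,0],"claw": 255}])

```text
time: 18.95
tool_pos: [0.5094, 0.0496, 0.0322]
tcp_rot: [-2.503, -1.899, 0.0]
wrist_force: [-1.6, 1.0, 0.8]
width: -0.005
grip_force: 1.1
```

>>> jog_arm(commands=[{"travel": [0,2,0],"rot": [0,0,0],"claw": 255},{"travel": [0,1,0],"rot": [0,0,0],"claw": 255},{"travel": [0,1,0],"rot": [0,0,0],"claw": 255},{"travel": [0,1,0],"rot": [0,0,0],"claw": 255},{"travel": [0,1,0],"rot": [0,0,0],"claw": 255}])

```text
time: 19.45
tool_pos: [0.5125, 0.0486, 0.032]
tcp_rot: [-2.5, -1.896, 0.006]
wrist_force: [-10.5, 3.7, 9.0]
width: 0.001
grip_force: 5.8
```

>>> jog_arm(commands=[{"travel": [0,1,0],"rot": [0,0,0],"claw": 255},{"travel": [0,1,0],"rot": [0,0,0],"claw": 255},{"travel": [0,1,0],"rot": [0,0,0],"claw": 255},{"travel": [0,0,0],"rot": [0,0,0],"claw": 255},{"travel": [0,0,0],"rot": [0,0,0],"claw": 255}])

```text
time: 19.95
tool_pos: [0.5127, 0.0486, 0.0319]
tcp_rot: [-2.497, -1.893, 0.012]
wrist_force: [-17.1, 7.6, 14.4]
width: -0.0
grip_force: 9.0
```

>>> jog_arm(commands=[{"travel": [0,-3,0],"rot": [0,0,0],"claw": 255},{"travel": [0,-5,0],"rot": [0,0,0],"claw": 255},{"travel": [0,-5,0],"rot": [0,0,0],"claw": 255},{"travel": [0,-2,-5],"rot": [0,0,0],"claw": 255},{"travel": [0,0,-15],"rot": [0,0,0],"claw": 255}])

```text
time: 20.45
tool_pos: [0.5021, 0.0511, 0.0513]
tcp_rot: [-2.502, -1.898, 0.004]
wrist_force: [0.6, -0.3, 0.2]
width: 0.003
grip_force: 0.0
```

>>> jog_arm(commands=[{"travel": [-5,0,-25],"rot": [0,0,0],"claw": 255},{"travel": [-10,0,-25],"rot": [0,0,0],"claw": 255},{"travel": [-5,0,-15],"rot": [0,0,0],"claw": 255},{"travel": [0,0,0],"rot": [0,0,0],"claw": 255},{"travel": [0,0,0],"rot": [0,0,0],"claw": 255}])

```text
time: 20.95
tool_pos: [0.4986, 0.0319, 0.1175]
tcp_rot: [2.503, 1.898, 0.002]
wrist_force: [-0.8, 0.3, -0.2]
width: 0.003
grip_force: 0.0
```

```bash
python3 - <<'E'
from h import *
from workcell import viewer
c=viewer.read_camera("wrist");np.savez("w6.npz",**c)
plan(1)
X=np.array([.9627,-.2706]);Y=np.array([.2706,.9627]);o=np.array([.5863,.0868])
p=proj(c,[*(o-.0406*X-.057*Y),.051]);print("knob expected",p)
cv2.imwrite("pics/w6.png",cv2.resize(c["color"][0:260,200:520],None,fx=2.2,fy=2.2,interpolation=cv2.INTER_CUBIC))
E
```

```text
from [0.4978 0.032  0.1167] yaw 74.36 to [0.4978 0.032  0.1167] F [ 0.4  0.2 -0.9] t 21.0 w 0.003
[0.0, 0.0, 0.0] [-0.03, 0.0, -0.0]
knob expected [[318.36214725 198.20787471]]
```

View pics/w6.png

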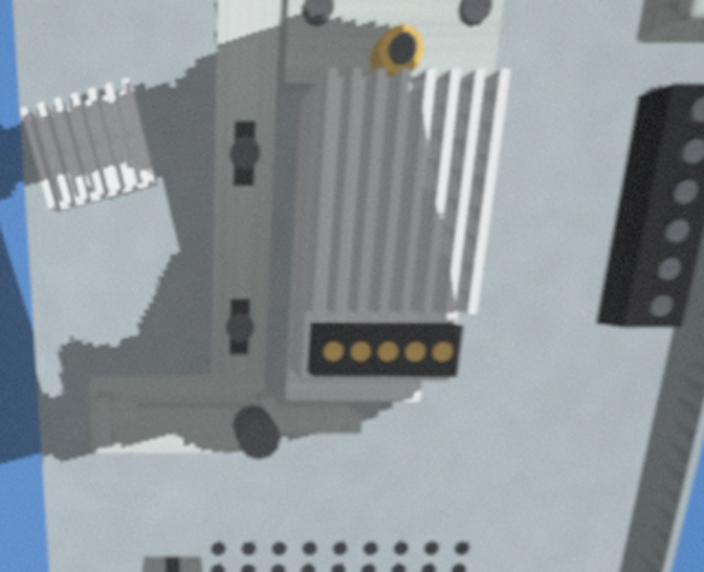

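Wrist crop: the knob top is at (257,435), about 1 px from the fully shot position. The bolt nose, near (360,425), lies across behind the flange, and the module is against the block.

```bash
python3 -c "
from workcell import workorder
print(workorder.finish_job())"
```

```text
the job is handed in; nothing more can be done
None
```

The converter module is pressed home against the stop with about 22 N at the wrist, the bolt is shot fully across behind its flange, and the job is handed in at 21 s. The hand-in gave no verdict, so this rests on the final wrist picture and the force readings.

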